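Turn the tea tray end for end in its counter dispenser

TASK

The half of the tea tray under the dispenser's window is sold out, while the other half, under the roof, is still full of packets. Press the brass catch so that the tray springs out, draw the tray right out of its sleeve, turn it end for end and slide it back in, full half first, pushing it home until the catch snaps up behind it and the packets show in the window. Keep the tray level so that nothing spills, and leave the other goods on the counter where they stand.

Things in the scene. Friction and masses are not known exactly. Their poses are not given: they have to be found in the camera images.
- dispenser: Wooden tea dispenser fixed to the counter: baseboard 305 x 74 mm, top 16 above the counter, with a sleeve on one end of it. Origin on the counter, on the midline 15 before the sleeve's mouth; +x runs inward, y across, z up. Baseboard x -125 (open landing before the mouth) to +180. Sleeve x 15 to 180, 74 wide outside, top at z=65, closed at the back.
- mouth (a point): Middle of the floor at the sleeve's mouth: dispenser (15, 0, 16) mm. Floor and landing are one level surface at z=16. Inside, the sleeve is 64 wide and 44 high; over the first 20 mm the cheeks flare out to about 70 and the roof's lip lifts to ease entry. Nothing stands beside or on the landing but the catch.
- window (a point): Dispenser (124, 0, 65) mm: middle of the window in the sleeve's top, x 90 to 158, 48 wide. The roof is closed over x 15 to 90.
- pusher (a joint): Spring pusher (black plate) at the back of the sleeve, m: 0 with the tray latched, 0.055 = farthest forward, -0.006 = farthest back. It presses on the tray's inner end with about 5 N, damped, so that a freed tray slides out about 55 mm in about a second and stops there on the floor.
- tea_tray: Loose open tray of pale wood, 150 long (x), 60 wide (y), 40 high, about 0.36 kg; grip it across its width. Origin middle of the underside, +x to the full end, z up. A partition crosses its middle; the +x half is packed with seven upright tea packets (green, yellow, red), fast in it, not above the rim; the -x half is empty. Centre of mass 3 mm from the middle to the full end.
- full_end (a point): Lower edge of the tray's full end, middle: tray (75, 0, 0) mm. At the start it stands 18 out of the mouth, at dispenser x=-3, against the catch; so does the other end when latched after turning.
- empty_end (a point): Lower edge of the tray's empty end, middle: tray (-75, 0, 0) mm. Both ends are alike, plain upright boards. The tray can be pushed 6 mm deeper than it rests when latched.
- catch (a joint): Brass spring catch in the landing, rad: 0 up, 0.125 fully down. Its tooth stands 7 above the floor across y -12..+29, flat face at dispenser x=-3 towards the tray, ramp down to x=-16 outside; below the floor from 0.115. It springs up when let go but stays down under the tray (lifting it with under 3 N); a tray sliding in from outside rides it down itself.
- catch_paddle (a point): Top middle of the catch's ribbed thumb paddle, 28 along dispenser x by 30 across, beside the landing at dispenser (-32, 58, 17) mm. It sinks 12 mm when pressed straight down, with about 2 N of spring and up to 1 N of friction while the tray bears on the tooth.
- tins_a: Food tin, 76 across, 58 high; origin middle of the underside. Bystander.
- tins_b: Food tin, 76 across, 58 high; origin middle of the underside. Bystander.
- honey_red: Honey jar with a red lid, 52 across, 74 high; origin middle of the underside. Bystander.
- honey_green: Honey jar with a green lid, 52 across, 74 high; origin middle of the underside. Bystander.
- honey_yellow: Honey jar with a yellow lid, 53 across, 74 high; origin middle of the underside. Bystander.
- bell: Chromed service bell, 84 across, 58 high; origin middle of the underside. Bystander.
- pad: Red order pad 148 x 109 x 15 with a marker lying on it; origin middle of the underside. Bystander. To its left (y over 0.25 m) a bread basket, a tall crate of bread and a bucket of buns are fixed on the counter: swing the arm round in front of them (x under 0.4 m) or well above.
Mind the look-alikes: they are no part of the job. There is more than one size of the tea_tray; the one meant has the size given above.

How it is judged:
By the outcome, as a careful person would: the job done as asked, in the order asked, and still so for the second after the job is handed in, with the robot touching nothing.
It also fails if it takes over 70 s, if anything falls off the work surface, if the arm or the gripper's body presses on something with over 40 N, if the wrist force passes 120 N, or if a joint passes its speed limit or range.

ROBOT

A 6-joint arm with a two-finger parallel gripper is mounted at the origin on a cart in front of the work surface, level with it; the furniture and walls round the work are solid. World frame = base frame: x ahead of the robot, y to its left, z up, the work surface at z = 0. Lengths are in m, angles in rad, forces in N, time in s.
With the tool pointing down it reaches from about 0.325 to 0.775 m from the base axis. Payload 5.5 kg.
Tool frame: the origin (TCP) lies between the finger pads; the fingertips stand 8 mm ahead of it and the grasp point (between the pads) lies 11 mm behind it (tcp_to_tips is the distance from the TCP to the fingertips, in m); z points along the fingers, y is the line along which they close (so a half turn about z gives the same grasp; the last joint's range is limited). The gripper opens to 88 mm and grips with 3 to 60 N. Pads are 20 mm wide; open, the fingers measure 115 mm over their backs; the gripper's body (75 mm by 178 mm) begins 61 mm behind the grasp point.
Start: joints at [1.067, 0.091, 1.231, -0, 1.82, -0.057], TCP at [0.259, 0.541, 0.231] pointing down, gripper open.
Joint ranges: [-2.87, 2.87], [-0.86, 2.18], [0.17, 2.46], [-1.51, 4.65], [0.06, 2.69], [-2.65, 2.65]. Speed limits (rad/s): [2.57, 2.57, 3.01, 3.14, 3.14, 3.14].

INTERFACE

Orientations are given as a unit quaternion [w, x, y, z].
In Python, from bench import * gives the robot as it stands. Calls block until the motion is done:
- move_to(position, orientation): joint-space move of the TCP to a pose.
- move_l(position, speed=0.15, orientation=None): straight line of the TCP; orientation=None keeps the orientation; speed is the mean speed in m/s.
- movej(angles): joint-space move.
- gripper_open() and close(): open the fingers fully, or close them until they stop; the grip force is fixed at half the most.
- hold(seconds).
- inverse_kinematics(position, orientation): joint angles nearest the present ones, or None.
- state(): the state.
- get_image(name): name is "scene" or "side" or "wrist"; returns a dict with "frame" (480x640x3 uint8, blue, green, red), "depth" (480x640 float32, m along the optical axis (not along the pixel's ray), 0 where there is no reading), "camera_matrix" (3x3 intrinsics, pixels), "view" (4x4, takes a point from world to camera coordinates). Camera axes: x right, y up, looking along -z (the intrinsics and any distortion apply to the point x, -y, -z); pixel columns grow to the right and rows downward; lengths in m; the calibration is good to about 2 mm. A picture is of the moment at which its call begins.
A pose or a line that the arm cannot do raises IKError and nothing moves.
- job_done(): hands the job in; it is judged then, once.
The state is a dict: "time": time; "joint_pos": joint angles; "dq": joint speeds; "joint_torque": joint torques, N m; "ee_pos": TCP position; "ee_rot": TCP orientation; "ft_force": force on the tool from outside, world axes, zero at the start; "moment": the same for the moment, N m; "finger_gap": finger opening in m; "finger_force": force on a finger pad.
Only numpy, scipy, OpenCV 4.12 (cv2) and the standard library are available. Lean on these libraries where they do the work, as an engineer would, in place of code of your own. Each camera call takes 0.05 s, during which the arm holds its last target. There are 200 camera calls.

## Working session

There is one attempt and no reset: what is moved stays moved. The work goes in short steps, each a Python script; the robot and the scene stay as the last script left them, time stands still between calls to the robot, and variables do not carry over. Pictures are saved under pics/ and viewed, at most 10 in all, crops included, and the job is handed in when it is done.

```bash
mkdir -p pics; ls
python3 - <<'E'
from bench import *
import cv2,numpy as np
for n in("scene","side"):
    d=get_image(n); cv2.imwrite(f"pics/{n}0.png",d["frame"]); np.savez(f"pics/{n}0.npz",**{k:d[k] for k in d})
    print(n,d["camera_matrix"],d["view"],d.keys())
s=state();print(s)
E
```

```text
pics
scene [[504.89577271   0.         313.55084871]
 [  0.         504.89577271 237.94456101]
 [  0.           0.           1.        ]] [[ 0.82288067 -0.56795484 -0.01716694 -0.53530933]
 [ 0.44224099  0.62118551  0.64695554 -0.26030254]
 [-0.35677768 -0.53995914  0.76233446 -0.96137759]
 [ 0.          0.          0.          1.        ]] dict_keys(['frame', 'depth', 'camera_matrix', 'view'])
side [[611.24429792   0.         322.56256561]
 [  0.         611.24429792 247.81179447]
 [  0.           0.           1.        ]] [[ 0.99975763 -0.00730128  0.02076968 -0.57378026]
 [-0.01131888  0.63870638  0.7693673  -0.00171315]
 [-0.01888309 -0.76941592  0.63846893 -1.27865703]
 [ 0.          0.          0.          1.        ]] dict_keys(['frame', 'depth', 'camera_matrix', 'view'])
{'time': 0.1, 'joint_pos': array([ 1.06729373e+00,  9.17816115e-02,  1.23173184e+00, -1.09798303e-05,
        1.81981855e+00, -5.66955535e-02]), 'dq': array([-4.22258256e-04, -1.66950255e-03, -2.39913805e-03, -1.86189496e-05,
        9.40647274e-04,  7.09792562e-04]), 'joint_torque': array([ 2.23919793e-03, -4.47857559e+01, -4.07569849e+01,  7.00377091e-02,
        2.84179172e-02, -1.46906496e-04]), 'ee_pos': array([0.25913446, 0.54087803, 0.22964011]), 'ee_rot': array([-2.35307792e-04,  2.21551073e-01,  9.75148381e-01, -8.37252352e-04]), 'ft_force': array([-0.45313355,  0.41533425, -0.02585095]), 'moment': array([-0.01475121,  0.00099131, -0.03136887]), 'finger_force': 0.0, 'finger_gap': 0.08782174242509824}
```

View pics/scene0.png

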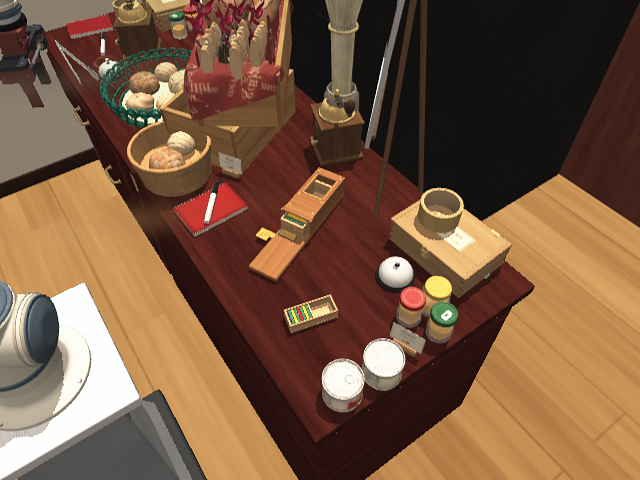

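View pics/side0.png

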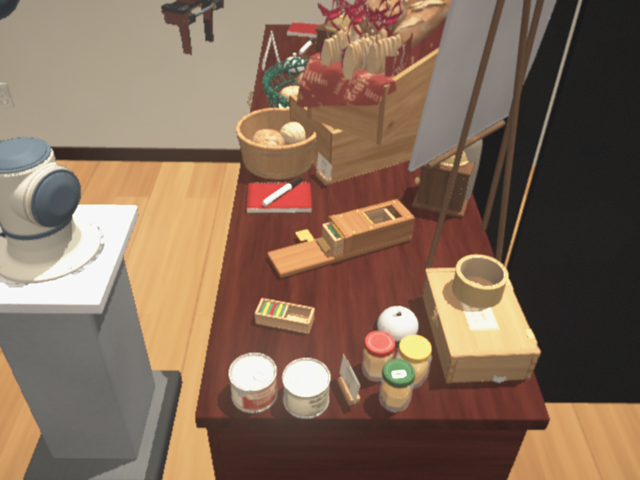

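The scene view shows two candidates for the tea tray. One is in the dispenser's sleeve at scene px (295,220), and a loose look-alike lies on the counter at (312,313). The task's tray is the one behind the catch, with its yellow paddle at (265,235), and I'll check the choice by size. The pad is at (211,208), the bell at (396,272), the jars around (425,305) and the tins at (343,385) and (384,364).

```bash
cat > h.py <<'E'
import numpy as np,cv2
def load(f): return dict(np.load(f))
def cloud(d):
    K,V,z=d["camera_matrix"],d["view"],d["depth"]
    v,u=np.mgrid[0:z.shape[0],0:z.shape[1]]
    c=np.stack([(u-K[0,2])/K[0,0]*z,-(v-K[1,2])/K[1,1]*z,-z],-1)
    return (c-V[:3,3])@V[:3,:3]
def ray(d,u,v,h):
    K,V=d["camera_matrix"],d["view"]
    r=np.array([(u-K[0,2])/K[0,0],-(v-K[1,2])/K[1,1],-1])@V[:3,:3]; o=-V[:3,3]@V[:3,:3]
    return o+r*(h-o[2])/r[2]
def proj(d,p):
    K,V=d["camera_matrix"],d["view"]; c=V[:3,:3]@p+V[:3,3]
    return K[0,2]-K[0,0]*c[0]/c[2], K[1,2]+K[1,1]*c[1]/c[2]
E
python3 - <<'E'
from h import *
for n,roi,roi2 in(("scene",(240,165,355,285),(275,285,350,340)),("side",(260,195,420,280),(248,290,320,340))):
    d=load(f"pics/{n}0.npz"); P=cloud(d)
    x0,y0,x1,y1=roi; m=np.zeros(P.shape[:2],bool); m[y0:y1,x0:x1]=1
    for lo,hi in((.058,.072),(.010,.022)):
        mm=(m&(P[...,2]>lo)&(P[...,2]<hi)).astype(np.uint8)
        k,l,s,_=cv2.connectedComponentsWithStats(mm); i=1+s[1:,4].argmax()
        q=P[l==i]; print(n,lo,len(q),q[:,2].mean(),cv2.minAreaRect((q[:,:2]*1000).astype(np.float32)),cv2.boxPoints(cv2.minAreaRect((q[:,:2]*1000).astype(np.float32))).round().tolist())
    x0,y0,x1,y1=roi2; q=P[y0:y1,x0:x1].reshape(-1,3); q=q[q[:,2]>.012]
    print("loose",len(q),np.percentile(q[:,2],[50,95,99]),cv2.minAreaRect((q[:,:2]*1000).astype(np.float32)))
    hsv=cv2.cvtColor(d["frame"],cv2.COLOR_BGR2HSV); x0,y0,x1,y1=roi
    b=cv2.inRange(hsv,(20,150,120),(32,255,255))
    k,l,s,c=cv2.connectedComponentsWithStats(b[y0:y1,x0:x1])
    for i in range(1,k):
        if s[i,4]>25: uv=c[i]+[x0,y0]; print("yellow",uv,s[i,4],ray(d,*uv,.017))
a,b=load("pics/scene0.npz")["frame"],load("pics/side0.npz")["frame"]
A=cv2.resize(a[160:340,230:360],None,fx=3.3,fy=3.3,interpolation=2);B=cv2.resize(b[190:335,245:425],None,fx=2,fy=2,interpolation=2)
o=np.zeros((max(A.shape[0],B.shape[0]),A.shape[1]+B.shape[1],3),np.uint8);o[:A.shape[0],:A.shape[1]]=A;o[:B.shape[0],A.shape[1]:]=B;cv2.imwrite("pics/crop.png",o);print(o.shape)
E
```

```text
scene 0.058 1315 0.06661243546648324 ((678.6771240234375, 36.672607421875), (168.05438232421875, 81.29144287109375), 24.60346031188965) [[585.0, 39.0], [619.0, -35.0], [772.0, 35.0], [738.0, 109.0]]
scene 0.01 1798 0.017388134841908934 ((604.8514404296875, 22.02826690673828), (302.7909851074219, 114.8620834350586), 23.739595413208008) [[443.0, 14.0], [489.0, -91.0], [767.0, 30.0], [720.0, 136.0]]
loose 889 [0.02573682 0.03058085 0.89210582] ((389.3637390136719, -429.4822082519531), (573.46484375, 106.38301086425781), 63.20235824584961)
yellow [297.45454545 218.06060606] 33 [0.6261664  0.03089878 0.017     ]
yellow [265.64705882 233.68627451] 51 [0.53986956 0.03271857 0.017     ]
side 0.058 1499 0.06569361072980684 ((674.8698120117188, 35.83413314819336), (167.54283142089844, 83.38561248779297), 24.786624908447266) [[581.0, 39.0], [616.0, -37.0], [768.0, 33.0], [733.0, 109.0]]
side 0.01 1985 0.01678179630105375 ((604.1925048828125, 22.3212890625), (305.4423828125, 114.46129608154297), 24.474607467651367) [[441.0, 11.0], [489.0, -93.0], [767.0, 34.0], [719.0, 138.0]]
loose 1081 [0.02486483 0.02946476 0.03165455] ((499.0373840332031, -577.7222900390625), (817.7160034179688, 106.15675354003906), 89.63034057617188)
(594, 789, 3)
```

View pics/crop.png

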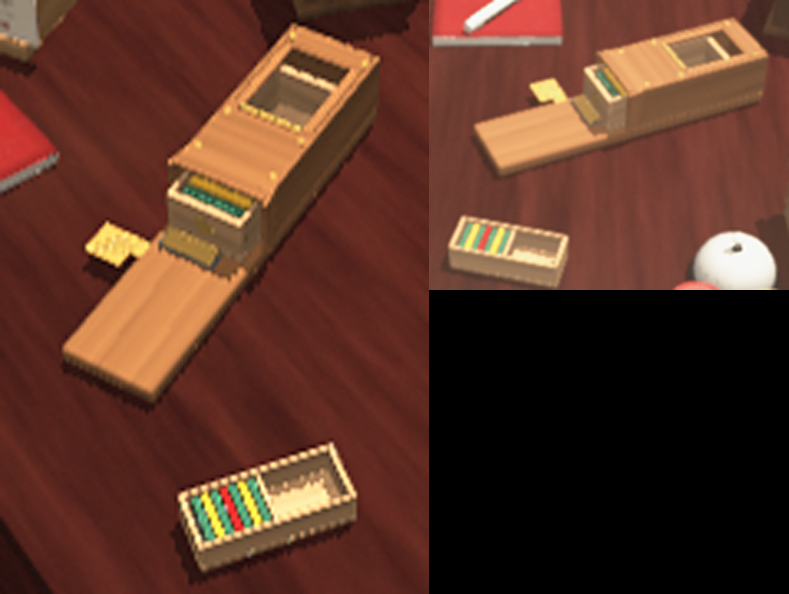

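The crop confirms the choice. The loose tray is only about 30 mm high, so it's the decoy. The right one is the 40 mm tray in the sleeve, full end out, against the brass tooth. The dispenser's yaw is about 24.6° and its origin about (0.588, -0.004). I'll refine this with the wrist camera, reaching in by the front.

```bash
cat >> h.py <<'E'
def quat(th): return [0,float(np.cos(th/2)),float(np.sin(th/2)),0]
E
python3 - <<'E'
from bench import *
from h import *
th=np.radians(24.6); c,s=np.cos(th),np.sin(th); O=np.array([.588,-.0045])
W=lambda x,y,z:[O[0]+c*x-s*y,O[1]+s*x+c*y,z]
move_l([.36,.1,.30],speed=.3,orientation=quat(th+np.pi/2))
for z in(.36,.32,.28):
    try: move_to(W(-.02,0.01,z),quat(th)); break
    except IKError as e: print(e)
hold(.3)
d=get_image("wrist"); np.savez("pics/w1.npz",**d)
f=d["frame"].copy()
cv2.imwrite("pics/w1.png",f); print(z,state()["time"],state()["ee_pos"],state()["joint_pos"].round(2), d["view"].round(3).tolist())
for p in((-125,37,16),(-125,-37,16),(15,-37,65),(15,37,65),(180,37,65),(180,-37,65),(-32,58,17)):
    print(p,np.round(proj(d,np.array(W(*(np.array(p)/1000)))),1))
E
```

```text
0.36 3.325 [ 0.56540437 -0.00344107  0.36035205] [-0.07  0.07  1.02  0.    2.05  1.07] [[0.417, -0.909, -0.001, -0.239], [0.874, 0.401, -0.273, -0.425], [0.248, 0.113, 0.962, -0.657], [0.0, 0.0, 0.0, 1.0]]
(-125, 37, 16) [303.5 264.1]
(-125, -37, 16) [352.9 264.1]
(15, -37, 65) [359.1 172.3]
(15, 37, 65) [300.1 172.3]
(180, 37, 65) [297.9  24. ]
(180, -37, 65) [363.5  24. ]
(-32, 58, 17) [287.8 202.7]
```

View pics/w1.png

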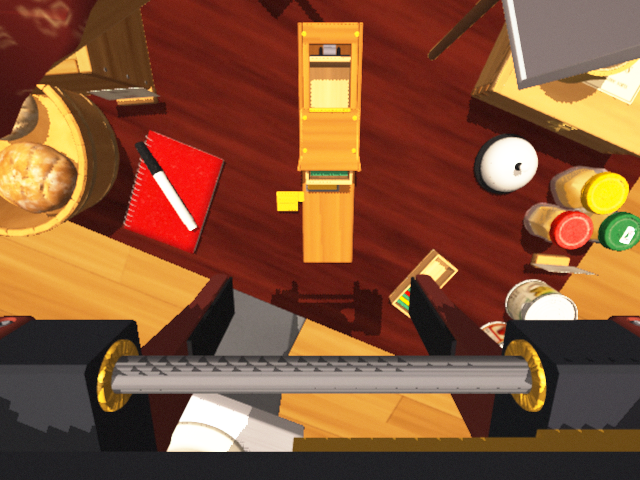

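The wrist view has the dispenser upright, with its landing end at about row 262 (cols 303–352), the sleeve top at rows 23–168, and the paddle at (289,201). My predicted points agree to within 2 px. I'll refine using the edges.

Run:
```python
from h import *
d=load("pics/w1.npz"); hsv=cv2.cvtColor(d["frame"],cv2.COLOR_BGR2HSV)
m=cv2.inRange(hsv,(10,100,130),(28,255,255))
g=cv2.cvtColor(d["frame"],cv2.COLOR_BGR2GRAY).astype(float); 
g=d["frame"][...,1].astype(float)
def edge(line,lo,hi):   # strongest step, subpixel
    e=np.abs(np.diff(line[lo:hi])); i=e.argmax(); w=e[max(0,i-1):i+2]; return lo+max(0,i-1)+(w*np.arange(len(w))).sum()/w.sum()+.5
def fit(rows,l,r,h):
    L=np.array([ray(d,edge(g[v],*l),v,h)[:2] for v in rows]);R=np.array([ray(d,edge(g[v],*r),v,h)[:2] for v in rows])
    M=(L+R)/2; w=np.linalg.norm(L-R,axis=1)
    vx,vy,x0,y0=cv2.fitLine((M*1000).astype(np.float32),cv2.DIST_HUBER,0,.01,.01).ravel()
    for q in(L,R): a=cv2.fitLine((q*1000).astype(np.float32),cv2.DIST_HUBER,0,.01,.01).ravel(); print("  side",np.degrees(np.arctan(a[1]/a[0])))
    print("axis deg",np.degrees(np.arctan(vy/vx)),"pt",x0,y0,"width",np.median(w)*1000)
fit(range(212,258,2),(294,312),(344,362),.016)
fit(range(32,160,3),(288,308),(352,372),.065)
for cset,(lo,hi),h,X in((range(308,348,3),(252,272),.016,-125),(range(304,360,4),(14,32),.065,180)):
    v=np.median([edge(g[:,u],lo,hi) for u in cset]); p=ray(d,328,v,h); print("end",X,v,p)
# paddle
b=cv2.inRange(hsv,(22,170,150),(34,255,255)); b[:, :270]=0;b[:,304:]=0;b[:185]=0;b[220:]=0
v,u=np.nonzero(b); print("paddle",u.mean(),v.mean(),u.min(),u.max(),v.min(),v.max(),len(u),ray(d,u.mean()+.0,v.mean(),.017))
```

```text
side 24.520926
  side 24.773247
axis deg 24.762894 pt 513.28326 -37.155098 width 72.83033067354118
  side 24.496832
  side 24.473845
axis deg 24.546251 pt 702.0562 48.542557 width 73.55777103185493
end -125 262.18034531693473 [ 0.47700426 -0.05497572  0.016     ]
end 180 21.893292682926827 [0.75230826 0.07403721 0.065     ]
paddle 288.59493670886076 199.92194092827003 276 303 191 210 474 [0.53882896 0.03545009 0.017     ]
```

```bash
cat >> h.py <<'E'
TH=np.radians(24.52); O=np.array([.5897,-.0025])
def W(x,y,z): # dispenser mm, TCP world z in mm
    c,s=np.cos(TH),np.sin(TH); return [O[0]+(c*x-s*y)/1000,O[1]+(s*x+c*y)/1000,z/1000]
def D(p):
    c,s=np.cos(TH),np.sin(TH); q=(np.array(p[:2])-O)*1000; return np.array([c*q[0]+s*q[1],-s*q[0]+c*q[1],p[2]*1000])
E
python3 - <<'E'
from bench import *
from h import *
close()
move_to(W(-33,60,70),quat(TH))
move_l(W(-33,60,30),speed=.08)
f0=state()["ft_force"][2]
for z in(24,18,15.5,14,13,12):
    move_l(W(-33,60,z),speed=.04); s=state(); f=s["ft_force"][2]-f0; print(z,round(f,2),D(s["ee_pos"]).round(1))
    if f>12: break
hold(1.3); print(state()["ft_force"]-[0,0,f0])
move_l(W(-33,60,60),speed=.12)
gripper_open()
move_to(W(-20,10,330),quat(TH)); hold(.2)
d=get_image("wrist"); np.savez("pics/w2.npz",**d); cv2.imwrite("pics/w2.png",cv2.resize(d["frame"][0:300,220:440],None,fx=2.6,fy=2.6/1.3)); print(state()["time"])
for p in((-58,0,56),(15,0,65)): print(p,np.round(proj(d,np.array(W(*p))),1))
E
```

```text
24 -0.51 [-32.9  59.9  24.2]
18 2.61 [-32.5  59.9  18.8]
15.5 3.27 [-32.3  59.8  16. ]
14 2.93 [-32.8  59.9  14.2]
13 6.87 [-32.6  59.9  13.7]
12 9.0 [-32.5  59.8  13.4]
[-0.17630624  0.63771566  8.99210931]
12.5917
(-58, 0, 56) [329.8 232.6]
(15, 0, 65) [330.4 174.1]
```

View pics/w2.png

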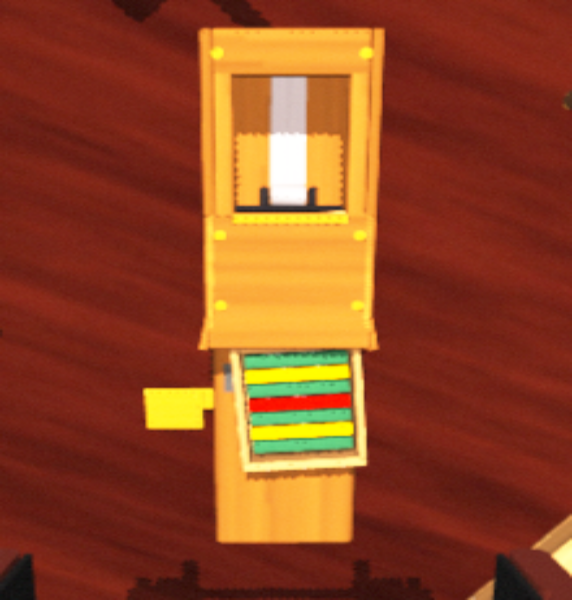

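The tray sprang out about 55 mm and sits slightly yawed to the right. In full-frame px its rim runs from left (308.8,175)→(313.5,235) and right (356.5,175)→(360.8,233). I'll work out the tray's pose and grip it along its own yaw.

Run:
```python
from h import *
d=load("pics/w2.npz")
p=[D(ray(d,u,v,.056)) for u,v in((308.8,175),(313.5,235),(356.5,175),(360.8,233))]
for q in p: print(q.round(1))
for a,b in((0,1),(2,3)):
    e=p[a]-p[b]; print("yaw",np.degrees(np.arctan2(e[1],e[0])))
print("end w",np.linalg.norm(p[1]-p[3]), np.degrees(np.arctan2(*( (p[1]-p[3])[[0,1]]))))
```

```text
[13.  25.6 56. ]
[-61.2  20.4  56. ]
[ 13.  -31.3  56. ]
[-58.5 -38.6  56. ]
yaw 3.982950693296411
yaw 5.857210526794134
end w 59.09115447391031 -2.5491362249025027
```

Run:
```python
from bench import *
from h import *
y=np.radians(4.4)
move_to(W(-8,-4.6,110),quat(TH+y))
move_l(W(-8,-4.6,32),speed=.1)
f0=state()["ft_force"]
close(); s=state(); print(s["finger_gap"],s["finger_force"],s["ft_force"]-f0)
move_l(W(-33,-.5,32),speed=.04,orientation=quat(TH)); s=state(); print(s["ft_force"]-f0,s["finger_gap"],D(s["ee_pos"]).round(1))
gripper_open()
move_l(W(-33,-.5,75),speed=.12)
move_l(W(-45,0,230),speed=.2); hold(.2)
d=get_image("wrist"); np.savez("pics/w3.npz",**d); cv2.imwrite("pics/w3.png",d["frame"][60:420,150:510]); print(state()["time"])
for X in(-85,-8,15): print(X,np.round(proj(d,np.array(W(X,0,56))),1))
```

```text
0.06019325185015163 29.985898733139038 [ 0.72084354 -1.36789049  0.59962559]
[-2.38796077  0.63192623  4.12343509] 0.059919832254788245 [-33.6  -0.5  32.3]
18.05
-85 [321.8 260.7]
-8 [321.8 181.5]
15 [321.8 155.8]
```

View pics/w3.png

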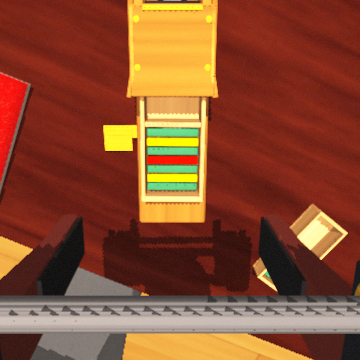

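The tray is now straight, with its full end at about dispenser x=-86 and its partition at about -10, 1 mm to the right. Next I'll grip it at the centre of mass, draw it right out, lift, turn, and lower it before the mouth.

Run:
```python
from bench import *
from h import *
move_l(W(-13,-.8,75),speed=.2)
move_l(W(-13,-.8,32),speed=.1)
f0=state()["ft_force"]
close(); s=state(); print(s["finger_gap"],s["finger_force"])
move_l(W(-105,0,33),speed=.08); s=state(); print(s["ft_force"]-f0,D(s["ee_pos"]).round(1))
move_l(W(-105,0,130),speed=.1); s=state(); print("lifted",s["ft_force"]-f0,s["moment"])
q=s["joint_pos"].copy(); print(q.round(3))
for k in(1,2):
    q[5]-=np.pi/2; movej(q)
move_l(W(-95,0,120),speed=.1,orientation=quat(TH+np.pi)); hold(.2); s=state(); print(D(s["ee_pos"]).round(1),s["ee_rot"],quat(TH+np.pi),s["ft_force"]-f0,s["finger_gap"],s["time"])
a=get_image("side"); b=get_image("scene")
np.savez("pics/side4.npz",**a)
A=cv2.resize(a["frame"][130:330,240:430],None,fx=2,fy=2);B=cv2.resize(b["frame"][120:320,200:390],None,fx=2,fy=2)
cv2.imwrite("pics/t4.png",np.hstack([A,B]))
```

```text
0.05992768826411019 29.97302681207657
[ 0.13469486 -0.94537453 -3.04890039] [-105.3    0.2   32.5]
lifted [-0.54900909 -0.1439048  -4.71266869] [-0.01841531  0.09657455 -0.01667073]
[-0.162 -0.186  1.679  0.     1.651  0.981]
[-9.510e+01 -1.000e-01  1.203e+02] [ 7.45587126e-05 -2.12280051e-01  9.77208867e-01 -6.82231811e-05] [0, -0.21234822792753635, 0.9771940595890025, 0] [-0.71720361 -1.00522508 -4.12949684] 0.059625191123626235 25.825
```

View pics/t4.png

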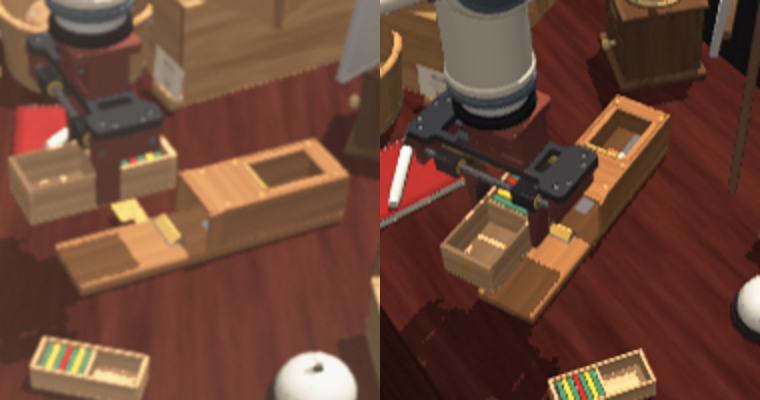

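The tray is level in the grip, with the full half now facing the sleeve. Next I'll lower it and slide it in.

Run:
```python
from bench import *
from h import *
f0=state()["ft_force"]
move_l(W(-95,0,50),speed=.12); move_l(W(-95,0,33),speed=.05)
s=state(); print("down",(s["ft_force"]-f0).round(1),D(s["ee_pos"]).round(1))
c,sn=np.cos(TH),np.sin(TH)
for x in(-80,-70,-60,-52,-44,-36,-28,-20,-12,-4):
    move_l(W(x,0,33),speed=.06); s=state(); f=s["ft_force"]-f0
    print(x,round(c*f[0]+sn*f[1],1),round(-sn*f[0]+c*f[1],1),round(f[2],1),D(s["ee_pos"]).round(1))
    if np.linalg.norm(f)>18: break
print(s["time"],s["finger_gap"])
```

```text
down [-0.4  0.4 -0.4] [-95.2   0.1  32.6]
-80 -9.1 0.0 4.7 [-81.1  -0.1  32.8]
-70 -25.8 1.9 13.5 [-75.1  -0.4  32.7]
27.8667 0.05970477588177096
```

The tray's leading edge is stuck on the catch's ramp, with the full end at about -3 and 26 N along x. I'll back off, lift over the tooth and press it down from above just before the mouth, then slide on.

Run:
```python
from bench import *
from h import *
c,sn=np.cos(TH),np.sin(TH)
move_l(W(-95,0,33),speed=.08)
move_l(W(-95,0,46),speed=.08); hold(.2); f0=state()["ft_force"]
def rep(t):
    s=state(); f=s["ft_force"]-f0; f=np.array([c*f[0]+sn*f[1],-sn*f[0]+c*f[1],f[2]]); print(t,f.round(1),D(s["ee_pos"]).round(1)); return np.linalg.norm(f)
move_l(W(-68,0,46),speed=.08); rep("over")
for z in(40,36,33.5):
    move_l(W(-68,0,z),speed=.05); F=rep(z)
    if F>20: break
else:
    for x in(-62,-56,-50,-44,-36,-28,-20,-12,-4):
        move_l(W(x,0,33.5),speed=.06)
        if rep(x)>18: break
s=state();print(s["time"],s["finger_gap"])
d=get_image("side"); e=get_image("scene")
cv2.imwrite("pics/t5.png",np.hstack([cv2.resize(d["frame"][130:330,240:430],None,fx=2,fy=2),cv2.resize(e["frame"][120:320,200:390],None,fx=2,fy=2)]))
```

```text
over [-0.4 -0.7  1.4] [-68.1   0.2  45.7]
40 [-0.1 -0.   1.1] [-68.5   0.1  39.4]
36 [-0.4 -0.7  3. ] [-68.   -0.2  36.1]
33.5 [-0.6 -0.7  3.4] [-67.8  -0.2  33.7]
-62 [ 1.5 -1.   3.3] [-61.4   0.1  33.6]
-56 [ 0.  -0.4  3.6] [-55.3   0.1  33.6]
-50 [ 1.5 -0.6  3.1] [-49.4   0.   33.6]
-44 [1.2 0.1 3. ] [-43.4  -0.   33.6]
-36 [1.8 0.1 3.3] [-35.3  -0.   33.6]
-28 [ 0.4 -0.1  2.4] [-27.3  -0.   33.6]
-20 [ 2.2 -0.2  2.7] [-19.3   0.   33.6]
-12 [ 0.2 -0.7  3.9] [-11.3   0.   33.6]
-4 [ 1.4 -0.1  2.4] [-3.3  0.  33.6]
32.5 0.059977054142353006
```

It slid in freely. Now I'll release, close the fingers and push the outer end home, watching the force.

Run:
```python
from bench import *
from h import *
c,sn=np.cos(TH),np.sin(TH)
move_l(W(-4,0,32.5),speed=.03); gripper_open()
move_l(W(-4,0,85),speed=.15); close()
move_l(W(-115,0,85),speed=.25); move_l(W(-115,0,39),speed=.1); hold(.2); f0=state()["ft_force"]
def rep(t):
    s=state(); f=s["ft_force"]-f0; f=np.array([c*f[0]+sn*f[1],-sn*f[0]+c*f[1],f[2]]); print(t,f.round(1),D(s["ee_pos"]).round(1)); return f
for x in(-88,-70,-50,-35,-26,-20,-17,-15,-13,-12,-11,-10,-9,-8,-7,-6):
    move_l(W(x,0,39),speed=.05); f=rep(x)
    if f[0]<-14 or np.abs(f).max()>20: break
print(state()["time"])
```

```text
-88 [-0.1  0.2 -0.2] [-87.6   0.1  38.8]
-70 [-6.2  1.2  2. ] [-70.2   0.2  38.7]
-50 [-10.    1.8   4.4] [-51.3   0.2  38.7]
-35 [-10.4   2.3   4.2] [-36.3   0.2  38.8]
-26 [-10.6   1.6   5.6] [-27.4   0.2  38.8]
-20 [-11.5   1.5   5.3] [-21.5   0.2  38.8]
-17 [-12.2   2.1   5.7] [-18.7   0.2  38.8]
-15 [-12.4   2.    5.9] [-16.8   0.2  38.8]
-13 [-12.3   1.7   6.6] [-14.9   0.2  38.8]
-12 [-12.1   1.5   6.3] [-14.    0.1  38.7]
-11 [-12.8   1.6   5.4] [-13.    0.1  38.8]
-10 [-13.6   1.4   6. ] [-12.    0.1  38.8]
-9 [-13.2   0.9   6.8] [-11.    0.1  38.8]
-8 [-13.7   1.6   7.1] [-10.    0.1  38.8]
-7 [-18.1   1.7   8.3] [-9.9  0.1 38.8]
41.7667
```

The force jumped to 18 N at the hard stop, 6 mm beyond the latch. I'll back off slowly, retreat and look.

Run:
```python
from bench import *
from h import *
move_l(W(-12,0,39),speed=.02); hold(.4)
move_l(W(-30,0,39),speed=.05); move_l(W(-30,0,110),speed=.15)
move_to(W(-20,10,300),quat(TH)); hold(.2)
d=get_image("wrist"); np.savez("pics/w6.npz",**d); cv2.imwrite("pics/w6.png",cv2.resize(d["frame"][0:270,215:445],None,fx=2.6,fy=2.2)); print(state()["time"])
for p in((-3,0,56),(-58,0,56),(-32,58,17),(15,0,65)): u=np.array(proj(d,np.array(W(*p)))); print(p,u.round(1),((u-[215,0])*[2.6,2.2]).round())
```

```text
46.6167
(-3, 0, 56) [330.2 192.6] [299. 424.]
(-58, 0, 56) [329.8 239.4] [299. 527.]
(-32, 58, 17) [283.1 211. ] [177. 464.]
(15, 0, 65) [330.5 177.3] [300. 390.]
```

View pics/w6.png

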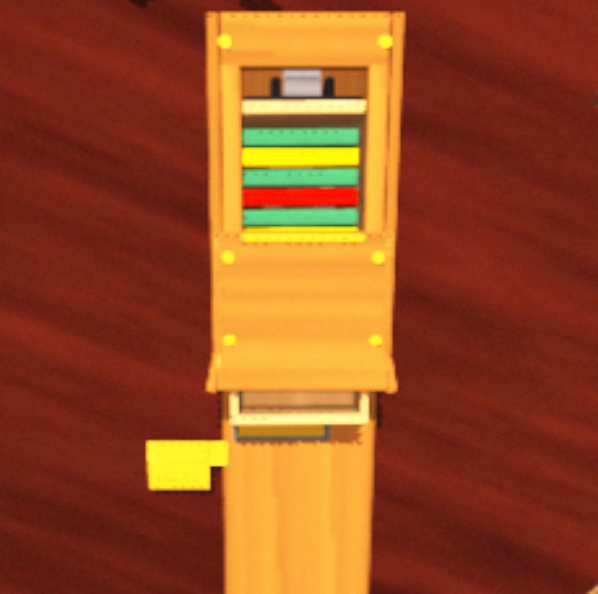

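The packets show in the window, and the tray's end is at row ~420 (x=-3 predicted at 424) with the brass tooth in front of it. I'll check by depth that the paddle is up, then hand in.

Run:
```python
from bench import *
from h import *
for n in("w1","w2","w6"):
    d=load(f"pics/{n}.npz"); P=cloud(d); u,v=np.round(proj(d,np.array(W(-32,60,17)))).astype(int)
    print(n,np.median(P[v-3:v+4,u-3:u+4,2])*1000)
d=load("pics/w6.npz");P=cloud(d)
d2=get_image("wrist"); P2=cloud(d2)
print("moved since?",np.abs(d["frame"][:250,280:380].astype(int)-d2["frame"][:250,280:380]).mean())
```

```text
w1 17.645690815986853
w2 7.600152240998181
w6 18.1126845393949
moved since? 2.181426666666667
```

```bash
python3 -c "
from bench import *
print(job_done())"
```

```text
the job is handed in; nothing more can be done
None
```

The tray has been drawn out, turned end for end and pushed home: the catch is up behind it, the packets show in the window, and the job is handed in at about 47 s, though on the first try the tray jammed on the catch at about 26 N, so I lifted it over.

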